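# Index the drying carousel and unload the footed cup

### The arm

A 6-joint arm with a two-finger parallel gripper is mounted at the origin on the work surface. World frame = base frame: x ahead of the robot, y to its left, z up, the work surface at z = 0. Lengths are in m, angles in degrees, forces in N, time in s.
With the tool pointing down it reaches from about 0.25 to 0.725 m from the base axis. Payload 9.7 kg.
Tool frame: the origin (TCP) lies at the very end of the fingers, on their centre line; the grasp point (between the pads) lies grasp_offset behind it (grasp_offset is the distance from the TCP to the grasp point, in m); z points along the fingers, y is the line along which they close (so a half turn about z gives the same grasp; the last joint's range is limited). The gripper opens to 85 mm and grips with 20 to 120 N. Pads are 22 mm wide; open, the fingers measure 114 mm over their backs; the gripper's body (76 mm by 85 mm) begins 54 mm behind the grasp point. The pads swing forward as they close: fully open they stand 13 mm farther back than shut.
Start: joints at [68.239, 4.979, 10.078, 95.1, 0, 90], TCP at [0.204, 0.511, 0.231] pointing down, gripper open.
Joint ranges: [-179.16, 179.16], [-48.56, 103.87], [-65.8, 70.77], [-126.05, 130.52], [-82.76, 87.17], [-180, 180]. Speed limits (degrees/s): [127.2, 127.2, 147.25, 180, 180, 180].

### API

Orientations are given as [roll, pitch, yaw] about the fixed x, y, z axes, in that order (R = Rz(yaw) Ry(pitch) Rx(roll)).
In Python, from workcell import get_obs, camera, calibration, job_done, recognise, cut_out, mark_of, grasp_offset gives the robot as it stands.
- The arm moves only by the tool servo_tool, never from a script. Its argument "moves" is a list of rows, each a list of 3 entries, a list of its own where there are three numbers: the turn, a rotation vector about the tool's x, y, z in degrees, then the shift along the tool's x, y, z in m, then the opening in per cent of the stroke, from 0 (shut) to 100 (fully open). In form: [[[ax, ay, az], [x, y, z], claw], ...]. A call has 1 to 12 rows; each row shifts and turns the commanded pose from where the row before left it, along the tool's axes as they then stand; what a row does not reach is not made up. A row lasts 1/10 s, in which the tool goes at most 50 mm and 8.59 degrees, less where a joint would pass 70% of its speed; a pose out of reach is approached as far as the arm can. A call is refused whole if a number of a shift passes 0.05 or a number of a turn 8.59, either way. A call with a gripper value outside its range is refused whole. The fingers move at their own pace and stop on an object; "force" is the grip in N (left out, the last holds). Time passes only in rows, so rows that do not move let the fingers close. It gives the time, the measured TCP pose, the force, the opening and the grip force at its end, in the units of the state.
- get_obs(): the state, without advancing time (a new reading comes with each control period).
- camera(name): name is "side" or "top"; returns (picture, depth): 420x560x3 uint8, red, green, blue; 420x560 float32, m along the optical axis (not along the pixel's ray), 0 where there is no reading.
- calibration(name): a dict with "camera_matrix" (3x3 intrinsics, pixels), "dist" ([k1, k2, p1, p2, k3] as OpenCV has them; the pictures are not rectified), "R" (3x3) and "t" (3): a world point X has camera coordinates R X + t. Camera axes: x right, y down, z forward; pixel columns grow to the right and rows downward; lengths in m; the calibration is good to about 2 mm. A picture is of the moment at which its call begins. calibration takes no time and is no camera call.
- job_done(): hands the job in; it is judged then, once.
Trained networks look in the newest picture that a camera, given by its name, has taken for a name from the list of things; names that differ only in an ending like _2 or _b are one class to them, and where a whole thing is asked for, a point or a joint stands for the part that bears it (a point fixed in the world has none). Each returns a list of dicts, best first, with "score" (0 to 1); they miss things now and then, are a little off and sometimes report something else, mostly with a low value. They report only what shows in the picture. A call takes as long as a camera call. They do not tell look-alikes from the thing itself.
- recognise(name, camera): "xyz" ([x, y, z] in m, in the coordinates of the camera as it stood for that picture, good to about 4 mm: the middle of the surface that is visible of it).
- cut_out(name, camera): "mask" (420x560 bool, what is visible of it).
- mark_of(name, camera): "xyz" ([x, y, z] in m, in the coordinates of the camera as it stood for that picture, good to about 4 mm: a listed point, or the origin of a listed thing).
The state is a dict: "time": time; "q": joint angles; "qd": joint speeds; "joint_efforts": joint torques, N m; "ee_pos": TCP position; "tcp_rot": TCP orientation; "wrist_force": force on the tool from outside, world axes, zero at the start; "torque": the same for the moment, N m; "opening": finger opening in m; "grasp_force": force on a finger pad.
Only numpy, scipy, OpenCV 4.12 (cv2) and the standard library are available. Lean on these libraries where they do the work, as an engineer would, in place of code of your own. Each camera call takes 0.05 s, during which the arm holds its last target. There are 200 camera calls.

### The job

Turn the drying carousel by its wooden handle until the cup with the narrow foot stands over the pointed tongue of the stand and the carousel has clicked into its detent there. Then lift that cup off its leaning cone and set it down, without dropping it, upside down as it is, flat and wholly on the white plaster bat on the ware board. Leave the carousel clicked in over the tongue, the beaker on its cone and the other two cups on the board where they are.

Things in the scene. Friction and masses are not known exactly. Their poses are not given: they have to be found in the camera images.
- stand: Fixed dark steel base of the carousel, a disc 230 mm across and 18 mm thick on the table. Origin on the turning axis at table height, z up. A flat pointed tongue 30 mm wide and 12 mm high sticks out along the stand's -x axis to 191 mm from the axis, roughly towards the gap between robot and ware board.
- tongue (a point): Tip of the tongue, 187 mm from the turning axis along the stand's -x. Above the stand turns the carousel: a lower disc (190 mm across, top 60 mm above the table), a column, an upper disc (160 mm across, 215 to 225 mm above the table), and between them three grey cones 120 degrees apart that lean 30 degrees outwards.
- tier: The turning part of the carousel, free either way without end, with some friction. Origin on the turning axis 50 mm above the table, z up, x from seat_a towards the axis: turned over the tongue, its axes are parallel to the stand's. A spring roller clicks in three detents 120 degrees apart, each with a cone over the tongue: some 0.3 N m pushes it in, within 10 degrees it is drawn in.
- tier_handle (a point): On the turning axis, 250 mm above the table, 15 mm below the top of the wooden handle: a bar on the upper disc, 100 mm long, 16 mm thick, 40 mm high (225 to 265 mm above the table). The bar points to seat_a; this frame turns with the carousel, its x axis along the bar, away from seat_a.
- seat_a (a point): Seat of the cone under the cup: centre of the upper face of its round flange (82 mm across), 75 mm from the turning axis, 88 mm above the table. The cone rises 50 mm from it along an axis leaning 30 degrees from vertical, away from the turning axis; it tapers from 58 to 43 mm.
- seat_b (a point): The same on the cone that carries the beaker (120 degrees anticlockwise of seat_a from above). The third cone is empty.
- cup: The cup to move: beige clay, upside down over its cone, about 0.2 kg. Origin at the centre of its rim (lower end), z along its axis to its foot. Rim 74 mm wide (5 mm wall), 60 mm wide at 64 mm up, then a solid round foot 46 mm wide from 64 to 88 mm: grip here. It has 3 to 5 mm of play, no more than 10 degrees of wobble and leans with the cone; the upper disc bars a gripper coming straight down.
- beaker: Bystander: straight clay beaker 74 mm wide, 85 mm tall, upside down on another cone; no foot. Origin at the centre of its rim, z along its axis. It rides along and must stay on its cone.
- board: Fixed dark wooden ware board 370 x 160 x 22 mm; origin at the centre of its underside, long side along its x.
- bat: Fixed white plaster disc 110 mm across, 10 mm thick, lying on the ware board (its top 32 mm above the table): the place for the cup. Origin at the centre of its underside. It is one of three places in a row, 115 mm apart, along the board's x; which one varies.
- row0: Bystander: foot-up clay cup without a step, 80 mm across below, 51 mm on top, 78 mm tall, standing on the board. Origin at the centre of its underside.
- row1: Bystander: another like row0, on the remaining place of the board.
Not all that is in view belongs to the job. What is shaped like the cup but blue is not meant.

How it is judged:
By the outcome, as a careful person would: the job done as asked, in the order asked, and still so for the second after the job is handed in, with the robot touching nothing.
It also fails if it takes over 64 s, if anything falls off the work surface, if the arm or the gripper's body presses on something with over 40 N, if the wrist force passes 120 N, or if a joint passes its speed limit or range.

## Working session

There is one attempt and no reset: what is moved stays moved. The work goes in short steps, Python scripts to look and compute and a tool call to move; the robot and the scene stay as the last step left them, time stands still between calls to the robot, and variables do not carry over. Pictures are saved under pics/ and viewed, at most 10 in all, crops included, and the job is handed in when it is done.

Besides the shell and the picture viewer there is one more tool, called after "Emit:" by a JSON object that holds its "name" and its "arguments". servo_tool: Moves the arm, as the interface text tells. Its arguments: {"type":"object","properties":{"moves":{"type":"array"},"force":{"type":"number"}},"required":["moves"]}

```bash
mkdir -p pics; ls
cat > h.py <<'E'
import numpy as np, cv2
from scipy.spatial.transform import Rotation as Rn
from workcell import *
def world(p,cam):
    c=calibration(cam); return np.array(c["R"]).T@(np.array(p)-np.array(c["t"]))
def pix(X,cam):
    c=calibration(cam); r,_=cv2.Rodrigues(np.array(c["R"],float))
    return cv2.projectPoints(np.array(X,float).reshape(-1,1,3),r,np.array(c["t"],float),np.array(c["camera_matrix"],float),np.array(c["dist"],float))[0].reshape(-1,2)
def cloud(depth,cam):
    c=calibration(cam); h,w=depth.shape
    u,v=np.meshgrid(np.arange(w),np.arange(h))
    n=cv2.undistortPoints(np.stack([u,v],-1).reshape(-1,1,2).astype(float),np.array(c["camera_matrix"],float),np.array(c["dist"],float)).reshape(h,w,2)
    P=np.dstack([n[...,0]*depth,n[...,1]*depth,depth])
    return (P-np.array(c["t"]))@np.array(c["R"])
E
python3 - <<'E'
from h import *
np.set_printoptions(precision=4,suppress=True)
s=get_obs(); print(s); print(grasp_offset)
for cam in("side","top"):
    p,d=camera(cam); cv2.imwrite(f"pics/{cam}0.png",p[...,::-1])
    np.savez(f"/tmp/{cam}0.npz",p=p,d=d)
    c=calibration(cam);print(cam,-np.array(c["R"]).T@np.array(c["t"]))
    for n in("stand","tongue","tier","tier_handle","seat_a","seat_b","cup","beaker","board","bat","row0"):
        for r in mark_of(n,cam)[:3]:
            X=world(r["xyz"],cam); print(cam,n,round(r["score"],2),X,pix(X,cam)[0].round())
E
```

```text
pics
{'time': 0.0, 'q': array([68.239 ,  5.0118, 10.0329, 95.1006, -0.0017, 90.0008]), 'qd': array([-0.0011,  0.1652, -0.0134, -0.0135,  0.0257, -0.0138]), 'joint_efforts': array([  0.0026, -52.0381,  46.4813,   0.016 ,   0.    ,   0.    ]), 'ee_pos': array([0.2038, 0.5106, 0.2306]), 'tcp_rot': array([-179.9206,    0.0017,  158.2382]), 'wrist_force': array([ 0.1714, -0.4172,  0.2347]), 'torque': array([-0.0141, -0.0161, -0.0242]), 'grasp_force': 0.0, 'opening': 0.08548630823218721}
0.0187
side [-0.1226 -0.6472  0.694 ]
side stand 0.92 [ 0.6036  0.117  -0.0014] [292. 253.]
side tongue 0.7 [ 0.485  -0.0325  0.0108] [298. 300.]
side tier 0.57 [0.6076 0.1177 0.0492] [294. 234.]
side tier_handle 0.72 [0.6592 0.1696 0.0891] [295. 204.]
side seat_a 0.94 [0.5317 0.1416 0.0912] [262. 225.]
side seat_a 0.63 [0.6598 0.169  0.0885] [296. 204.]
side seat_b 0.94 [0.5317 0.1416 0.0912] [262. 225.]
side seat_b 0.63 [0.6598 0.169  0.0885] [296. 204.]
side cup 0.85 [0.5915 0.3914 0.0371] [219. 198.]
side cup 0.71 [0.6559 0.1678 0.0867] [295. 206.]
side cup 0.56 [0.3198 0.0711 0.0371] [201. 298.]
side 
[... 363 characters left out ...]

side row0 0.58 [ 0.3934 -0.2624  0.0216] [353. 385.]
top [0.3711 0.0308 1.1196]
top tongue 0.64 [ 0.4875 -0.0296  0.0122] [315. 223.]
top tier_handle 0.7 [0.6036 0.1131 0.2518] [252. 152.]
top seat_a 0.82 [0.5322 0.139  0.0856] [246. 199.]
top seat_b 0.82 [0.5322 0.139  0.0856] [246. 199.]
top cup 0.67 [0.5879 0.3947 0.0376] [148. 179.]
top cup 0.64 [0.3146 0.0695 0.0362] [274. 292.]
top beaker 0.74 [0.5279 0.139  0.089 ] [246. 201.]
top beaker 0.47 [ 0.6153 -0.2191  0.0197] [390. 174.]
top board 0.93 [ 0.5012 -0.242  -0.0018] [398. 220.]
top bat 0.69 [ 0.6182 -0.2169  0.0209] [390. 173.]
top row0 0.88 [ 0.5005 -0.2401  0.0221] [399. 219.]
top row0 0.64 [ 0.3898 -0.263   0.0182] [408. 263.]
```

Run:
```python
import cv2
for c in("side","top"):
    im=cv2.imread(f"pics/{c}0.png")
    cv2.imwrite(f"pics/{c}0b.png",cv2.resize(im,(800,600)))
im=cv2.imread("pics/side0.png")[100:340,180:500]
cv2.imwrite("pics/sidecrop.png",cv2.resize(im,(800,600),interpolation=cv2.INTER_CUBIC))
```

```text
(no output)
```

View pics/top0b.png

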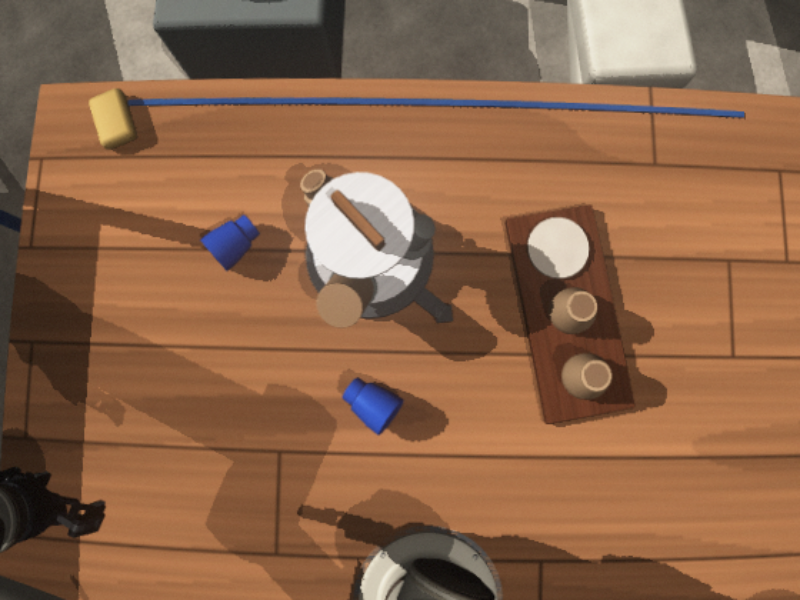

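View pics/sidecrop.png

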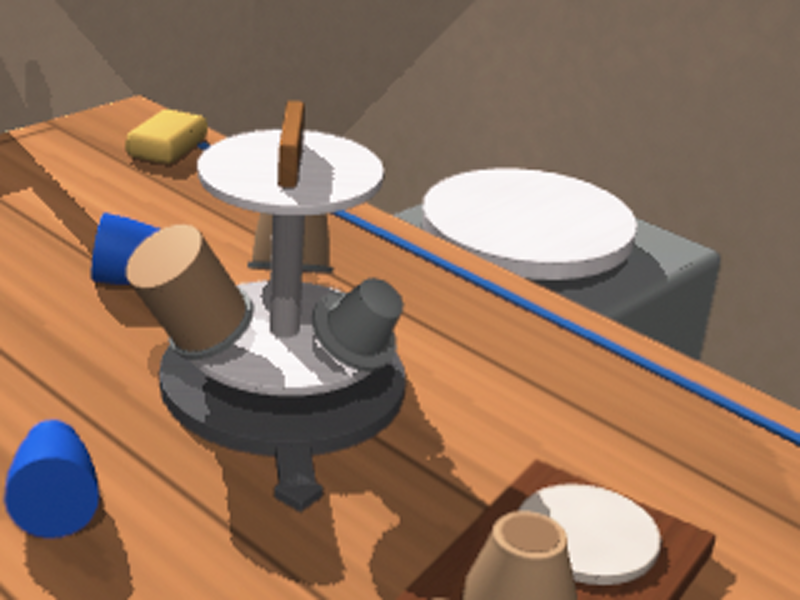

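Top picture (800x600): the beige cup with the narrow foot is at (314,182), behind the upper disc. The beaker is at (340,303), the empty cone at (420,232), the tongue tip at (445,313) and the bat at (558,247). The two blue look-alikes at (230,242) and (372,405) are lying on the table and are not meant. The only beige cup on a cone is at (314,182), and I'll check its foot in a crop. First I'll get the axis and bar angle from depth.

```bash
cat >> h.py <<'E'
def measure(d,cam,p=None):
    """upper disc circle, bar rect"""
    W=cloud(d,cam); ok=(d>0)&(np.hypot(W[...,0]-.604,W[...,1]-.116)<.12)
    out={}
    m=ok&(W[...,2]>.218)&(W[...,2]<.232); D=W[m][:,:2]
    hull=cv2.convexHull((D*1e3).astype(np.float32))[:,0]
    out["disc"]=cv2.minEnclosingCircle(hull); out["discz"]=np.median(W[m][:,2])
    m=ok&(W[...,2]>.256)&(W[...,2]<.275); B=W[m][:,:2]
    out["bar"]=cv2.minAreaRect((B*1e3).astype(np.float32)); out["barz"]=np.median(W[m][:,2])
    return out
E
python3 - <<'E'
from h import *
np.set_printoptions(precision=4,suppress=True)
for cam in("top","side"):
    z=np.load(f"/tmp/{cam}0.npz"); print(cam,measure(z["d"],cam))
    W=cloud(z["d"],cam); d=z["d"]
    # bat disc
    m=(d>0)&(np.hypot(W[...,0]-.617,W[...,1]+.218)<.075)&(abs(W[...,2]-.032)<.005)&(z["p"].min(-1)>120)
    h=cv2.convexHull((W[m][:,:2]*1e3).astype(np.float32))[:,0]
    print("bat",cv2.fitEllipse(h),np.median(W[m][:,2]))
    # tongue tip region z 4..16 mm
    m=(d>0)&(abs(W[...,2]-.012)<.004)&(np.hypot(W[...,0]-.485,W[...,1]+.03)<.06)
    T=W[m][:,:2]; print("tongue",cv2.minAreaRect((T*1e3).astype(np.float32)),np.linalg.norm(T-[.6036,.1155],axis=1).max())
    r=np.linalg.norm(T-[.6036,.1155],axis=1); a=np.degrees(np.arctan2(*(T-[.6036,.1155])[r>.15].T[::-1])); print("az",np.median(a),a.mean(),a.min(),a.max())
im=cv2.imread("pics/top0.png")[105:255,170:370]
cv2.imwrite("pics/topcrop.png",cv2.resize(im,(800,600),interpolation=cv2.INTER_CUBIC))
E
```

```text
top {'disc': ((600.812255859375, 116.85521697998047), 80.06365203857422), 'discz': np.float64(0.22375526928531117), 'bar': ((601.1832885742188, 116.5460205078125), (99.08139038085938, 17.41161346435547), 42.01145553588867), 'barz': np.float64(0.263373302398033)}
bat ((616.2776489257812, -217.50372314453125), (105.4503173828125, 107.29056549072266), 152.91136169433594) 0.030517677112365162
tongue ((502.1036376953125, -6.858665466308594), (60.305694580078125, 39.327117919921875), 60.983646392822266) 0.1892549514252338
az -128.99612347540995 -129.01240607082818 -135.69888948461647 -122.2894489324719
side {'disc': ((604.3145751953125, 112.17143249511719), 82.74357604980469), 'discz': np.float64(0.2244264262467492), 'bar': ((601.770263671875, 113.23403930664062), (103.02259826660156, 16.053255081176758), 43.66069793701172), 'barz': np.float64(0.26409809625802305)}
bat ((618.1368408203125, -221.2039794921875), (106.05280303955078, 112.66450500488281), 125.24197387695312) 0.03230353599101004
tongue ((506.6494140625, -12.316730499267578), (63.714996337890625, 37.084442138671875), 44.89826965332031) 0.19237233631910772
az -127.86089469878887 -127.75933533610703 -133.9160921960531 -121.35300532837877
```

View pics/topcrop.png

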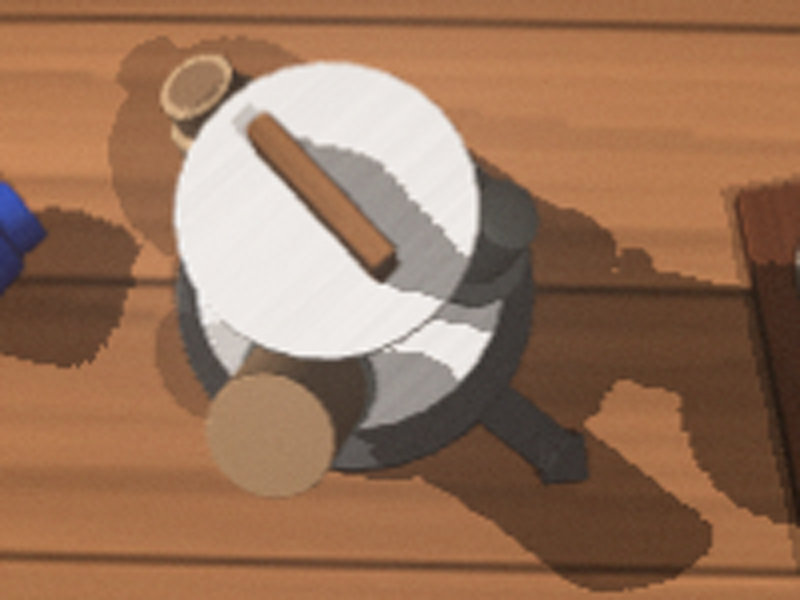

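The crop shows the stepped, narrow foot at (200,90), so that is the cup to move. The beaker at (270,430) has no step. I'll start moving.

Emit:
{"name": "servo_tool", "arguments": {"moves": [[[0,0,0],[-0.01,-0.005,-0.03],100],[[0,0,0],[-0.04,-0.017,-0.03],100],[[0,0,0],[-0.04,-0.017,-0.03],100],[[0,0,0],[-0.04,-0.017,0],100],[[0,0,0],[-0.04,-0.017,0],100],[[0,0,0],[-0.04,-0.017,0],100],[[0,0,0],[-0.04,-0.017,0],100],[[0,0,0],[-0.04,-0.017,0],100],[[0,0,0],[-0.04,-0.017,0],100],[[0,0,0],[-0.04,-0.017,0],100],[[0,0,0],[-0.04,-0.017,0],100],[[0,0,0],[-0.04,-0.017,0],100]], "force": 40}}

```text
time: 2.4
ee_pos: [0.5484, 0.1674, 0.3182]
tcp_rot: [180.0, 0.0, 158.2]
wrist_force: [0.3, 0.9, -1.0]
opening: 0.0854
grasp_force: 0.0
```

Emit:
{"name": "servo_tool", "arguments": {"moves": [[[0,0,0],[-0.04,-0.017,0],100],[[0,0,0],[-0.026,-0.01,0],100],[[0,0,-8],[0,0,0],100],[[0,0,-8],[0,0,0],100],[[0,0,-8],[0,0,0],100],[[0,0,-8],[0,0,0],100],[[0,0,-8],[0,0,0],100],[[0,0,-8],[0,0,0],100],[[0,0,-8],[0,0,0],100],[[0,0,-8.5],[0,0,0],100],[[0,0,0],[0,0,0],45],[[0,0,0],[0,0,0],45]]}}

```text
time: 3.6
ee_pos: [0.5987, 0.1194, 0.318]
tcp_rot: [180.0, -0.0, -137.5]
wrist_force: [0.6, -0.3, 0.2]
opening: 0.0587
grasp_force: 0.0
```

```bash
cat >> h.py <<'E'
def delta(pos,rot):
    """target pose (pos, R) -> rotation vector deg and shift in current tool axes"""
    s=get_obs(); R=Rn.from_euler("xyz",s["tcp_rot"],degrees=True)
    T=rot
    print("t",round(s["time"],2),"pos",s["ee_pos"],"rpy",s["tcp_rot"],"q",s["q"].round(1))
    print("rotvec tool",(R.inv()*T).as_rotvec(degrees=True),"shift tool",R.inv().apply(np.array(pos)-s["ee_pos"]))
    print("F",s["wrist_force"],"open",s["opening"])
E
python3 - <<'E'
from h import *
np.set_printoptions(precision=4,suppress=True)
delta([.602,.1155,.236],Rn.from_euler("xyz",[180,0,223],degrees=True))
p,d=camera("side"); cv2.imwrite("pics/s1.png",cv2.resize(p[...,::-1],(800,600)))
E
```

```text
t 3.6 pos [0.5987 0.1194 0.318 ] rpy [ 179.9983   -0.0048 -137.5121] q [ 11.3  17.3  34.3 107.   -0.  -31.2]
rotvec tool [ 0.0017 -0.0048 -0.5121] shift tool [ 0.0002 -0.0051  0.082 ]
F [ 0.5855 -0.252   0.1894] open 0.05868726399698899
```

Emit:
{"name": "servo_tool", "arguments": {"moves": [[[0,0,-0.5],[0,-0.005,0.02],45],[[0,0,0],[0,0,0.02],45],[[0,0,0],[0,0,0.02],45],[[0,0,0],[0,0,0.012],45],[[0,0,0],[0,0,0.01],45],[[0,0,0],[0,0,0],40],[[0,0,0],[0,0,0],0],[[0,0,0],[0,0,0],0],[[0,0,0],[0,0,0],0],[[0,0,0],[0,0,0],0],[[0,0,0],[0,0,0],0],[[0,0,0],[0,0,0],0]], "force": 40}}

```text
time: 4.85
ee_pos: [0.6022, 0.1157, 0.237]
tcp_rot: [-180.0, 0.1, -136.8]
wrist_force: [-1.4, -0.2, 5.2]
opening: 0.0153
grasp_force: 41.8
```

Emit:
{"name": "servo_tool", "arguments": {"moves": [[[0,0,1],[0,0,0],0],[[0,0,2],[0,0,0],0],[[0,0,3],[0,0,0],0],[[0,0,4],[0,0,0],0],[[0,0,4],[0,0,0],0],[[0,0,4],[0,0,0],0],[[0,0,4],[0,0,0],0],[[0,0,4],[0,0,0],0],[[0,0,4],[0,0,0],0],[[0,0,4],[0,0,0],0],[[0,0,4],[0,0,0],0],[[0,0,2],[0,0,0],0]]}}

```text
time: 6.05
ee_pos: [0.602, 0.1161, 0.237]
tcp_rot: [180.0, 0.1, -176.9]
wrist_force: [-1.9, 2.7, 5.2]
opening: 0.0153
grasp_force: 41.8
```

Emit:
{"name": "servo_tool", "arguments": {"moves": [[[0,0,3],[0,0,0],0],[[0,0,4],[0,0,0],0],[[0,0,4],[0,0,0],0],[[0,0,4],[0,0,0],0],[[0,0,4],[0,0,0],0],[[0,0,4],[0,0,0],0],[[0,0,4],[0,0,0],0],[[0,0,4],[0,0,0],0],[[0,0,4],[0,0,0],0],[[0,0,4],[0,0,0],0],[[0,0,4],[0,0,0],0],[[0,0,3],[0,0,0],0]]}}

```text
time: 7.25
ee_pos: [0.6022, 0.1166, 0.237]
tcp_rot: [179.9, -0.0, 137.1]
wrist_force: [-0.0, 5.0, 5.2]
opening: 0.0153
grasp_force: 41.8
```

Emit:
{"name": "servo_tool", "arguments": {"moves": [[[0,0,3],[0,0,0],0],[[0,0,4],[0,0,0],0],[[0,0,4],[0,0,0],0],[[0,0,4],[0,0,0],0],[[0,0,4],[0,0,0],0],[[0,0,4],[0,0,0],0],[[0,0,4],[0,0,0],0],[[0,0,4],[0,0,0],0],[[0,0,4],[0,0,0],0],[[0,0,4],[0,0,0],0],[[0,0,4],[0,0,0],0],[[0,0,3],[0,0,0],0]]}}

```text
time: 8.45
ee_pos: [0.6027, 0.1169, 0.237]
tcp_rot: [179.9, -0.1, 91.1]
wrist_force: [1.8, 5.8, 4.4]
opening: 0.0152
grasp_force: 41.7
```

Emit:
{"name": "servo_tool", "arguments": {"moves": [[[0,0,3],[0,0,0],0],[[0,0,4],[0,0,0],0],[[0,0,4],[0,0,0],0],[[0,0,4],[0,0,0],0],[[0,0,4],[0,0,0],0],[[0,0,4],[0,0,0],0],[[0,0,4],[0,0,0],0],[[0,0,4],[0,0,0],0],[[0,0,3],[0,0,0],0],[[0,0,3],[0,0,0],0],[[0,0,1],[0,0,0],0],[[0,0,0],[0,0,0],0]]}}

```text
time: 9.65
ee_pos: [0.6031, 0.1167, 0.237]
tcp_rot: [179.9, -0.2, 53.2]
wrist_force: [4.0, 6.2, 3.1]
opening: 0.0157
grasp_force: 41.6
```

Run:
```python
from h import *
s=get_obs(); print(s["tcp_rot"],s["wrist_force"],s["torque"],s["q"].round(1))
```

```text
[179.92116626  -0.20632339  53.22051068] [4.00195753 6.19087598 3.13930982] [ 0.86830641 -0.677423   -0.22173761] [1.090e+01 1.410e+01 2.110e+01 9.680e+01 1.000e-01 1.377e+02]
```

Emit:
{"name": "servo_tool", "arguments": {"moves": [[[0,0,1],[0,0,0],0],[[0,0,0],[0,0,0],30],[[0,0,0],[0,0,0],60],[[0,0,0],[0,0,0],60],[[0,0,0],[0,0,0],60],[[0,0,0],[0,0,0],60],[[0,0,0],[0,0,-0.02],60],[[0,0,0],[0,0,-0.04],80],[[0,0,0],[0,0,-0.04],80],[[0,0,0],[0,0,0],80]]}}

```text
time: 10.65
ee_pos: [0.6027, 0.1158, 0.3423]
tcp_rot: [179.7, -0.4, 52.2]
wrist_force: [0.2, 0.7, 0.5]
opening: 0.0684
grasp_force: 0.0
```

Emit:
{"name": "servo_tool", "arguments": {"moves": [[[0,0,0],[-0.04,0,0],100],[[0,0,0],[-0.04,0,0],100],[[0,0,0],[-0.04,0,0],100],[[0,0,0],[-0.04,0,0],100],[[0,0,0],[-0.04,0,0],100],[[0,0,0],[-0.04,0,0],100],[[0,0,0],[0,0,0],100]]}}

```text
time: 11.35
ee_pos: [0.4528, -0.0766, 0.3371]
tcp_rot: [179.9, -0.0, 52.0]
wrist_force: [0.3, -0.2, 0.4]
opening: 0.0856
grasp_force: 0.0
```

Run:
```python
from h import *
np.set_printoptions(precision=4,suppress=True)
for cam in("side","top"):
    p,d=camera(cam); cv2.imwrite(f"pics/{cam}2.png",cv2.resize(p[...,::-1],(800,600))); np.savez(f"/tmp/{cam}2.npz",p=p,d=d)
    try: print(cam,measure(d,cam))
    except Exception as e: print(e)
    for n in("seat_a","cup","beaker","tongue","tier_handle","bat"):
        for f in (mark_of,recognise):
          for r in f(n,cam)[:3]:
            X=world(r["xyz"],cam); print(f.__name__[:4],n,round(r["score"],2),X,pix(X,cam)[0].round())
s=get_obs();print(s["time"],s["ee_pos"],s["tcp_rot"])
```

```text
side {'disc': ((602.4373168945312, 113.71446228027344), 81.26956939697266), 'discz': np.float64(0.22447425725887898), 'bar': ((601.8418579101562, 113.30845642089844), (107.18437957763672, 15.42752456665039), 52.35431671142578), 'barz': np.float64(0.2640042099078324)}
call seat_a 0.72 [0.6789 0.1067 0.0897] [320. 211.]
call seat_a 0.62 [0.5607 0.0571 0.0872] [297. 238.]
call seat_a 0.92 [0.5828 0.1095 0.1263] [289. 210.]
call seat_a 0.43 [0.6766 0.082  0.1366] [328. 198.]
call cup 0.97 [0.5555 0.0555 0.0844] [296. 240.]
call cup 0.94 [0.594  0.3901 0.0377] [220. 198.]
call cup 0.6 [0.3157 0.0683 0.035 ] [200. 300.]
call cup 0.83 [0.5265 0.0227 0.1299] [297. 233.]
call cup 0.75 [0.5802 0.1088 0.1265] [288. 210.]
call cup 0.6 [0.6024 0.3471 0.0442] [232. 201.]
call beaker 0.81 [0.6773 0.1043 0.0909] [320. 212.]
call beaker 0.81 [0.6766 0.0806 0.135 ] [328. 199.]
call tongue 0.48 [0.6766 0.1097 0.0867] [318. 212.]
call tongue 0.34 [ 0.5089 -0.2422  0.0032] [386. 354.]
call tongue 0.92 [0.5362 0.0492 0.0187] [290. 270.]
call tier_handle 0.77 [0.5985 0.1171 0.2527] [294. 154.]
call tier_ha
[... 599 characters left out ...]
1 0.2248] [249. 163.]
call seat_a 0.23 [0.717  0.0997 0.1586] [263. 114.]
call cup 0.65 [0.5895 0.391  0.0387] [150. 178.]
call cup 0.59 [0.554  0.0568 0.0882] [281. 191.]
call cup 0.59 [0.316  0.0679 0.0374] [275. 291.]
call cup 0.88 [0.3432 0.0969 0.0568] [262. 280.]
call cup 0.77 [0.6099 0.3566 0.0603] [161. 168.]
call cup 0.66 [0.5344 0.0478 0.1552] [284. 194.]
call beaker 0.9 [0.7172 0.1001 0.1574] [263. 114.]
call tongue 0.75 [ 0.4846 -0.0309  0.0116] [316. 224.]
call tongue 0.91 [0.5133 0.0598 0.0151] [280. 212.]
call tier_handle 0.88 [0.6032 0.1138 0.2521] [252. 152.]
call tier_handle 0.78 [0.5864 0.1177 0.2276] [250. 163.]
12.65 [ 0.4551 -0.0741  0.3361] [179.9979   0.0002  52.2371]
```

View pics/side2.png

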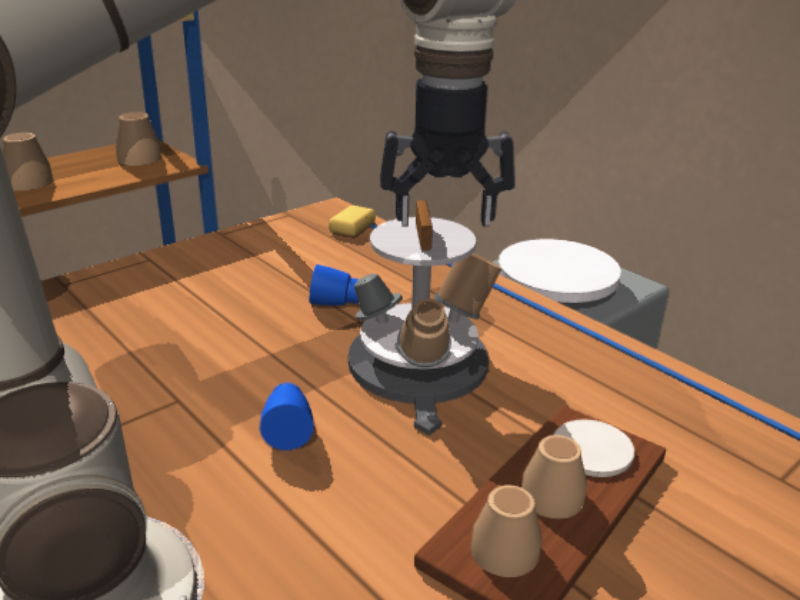

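Side picture (800x600): the cup is at (425,330), directly over the tongue tip at (428,415). The beaker is still on its cone at (470,285), and the gripper is clear. Next I'll fit the foot's end disc from depth.

Run:
```python
from h import *
from scipy.optimize import least_squares
np.set_printoptions(precision=4,suppress=True)
phi=np.radians(180+51.4); o=np.array([np.cos(phi),np.sin(phi),0]); a0=o*.5+np.array([0,0,.866])
seat=np.array([.602,.1155,.088])+.075*o
for cam in("side","top"):
    d=np.load(f"/tmp/{cam}2.npz")["d"]; W=cloud(d,cam); P=W[(d>0)]; r=P-seat; s=r@a0; perp=np.linalg.norm(r-s[:,None]*a0,axis=1)
    m=(s>.004)&(s<.098)&(perp<.05); Q=P[m]
    # profile fit: rim centre offset (2 perp) , tilt (2), axial
    e1=np.cross(a0,[0,0,1]);e1/=np.linalg.norm(e1);e2=np.cross(a0,e1)
    prof=np.array([[0,.037],[.064,.030],[.064,.023],[.088,.023],[.088,0]])
    def res(v,full=False):
        ax=a0+v[3]*e1+v[4]*e2; ax/=np.linalg.norm(ax); c=seat+v[0]*e1+v[1]*e2+v[2]*a0
        q=Q-c; s=q@ax; rr=np.linalg.norm(q-s[:,None]*ax,axis=1); pt=np.c_[s,rr]; D=np.full(len(pt),9.)
        for A,B in zip(prof[:-1],prof[1:]):
            t=np.clip(((pt-A)@(B-A))/((B-A)@(B-A)),0,1); D=np.minimum(D,np.linalg.norm(pt-A-t[:,None]*(B-A),axis=1))
        return D
    f=least_squares(res,np.zeros(5),loss="soft_l1",f_scale=.002,diff_step=1e-4,x_scale=[.01,.01,.01,.1,.1])
    v=f.x; ax=a0+v[3]*e1+v[4]*e2; ax/=np.linalg.norm(ax); c=seat+v[0]*e1+v[1]*e2+v[2]*a0
    print(cam,len(Q),"rim",c,"ax",ax,"foot",c+.088*ax,"v",v,"med res",np.median(res(v)),"tilt",np.degrees(np.arccos(ax[2])),"az",np.degrees(np.arctan2(ax[1],ax[0])))
print("nominal rim",seat,"ax",a0,"foot",seat+.088*a0)
```

```text
side 1199 rim [0.5568 0.0546 0.0871] ax [-0.2973 -0.3853  0.8736] foot [0.5306 0.0207 0.1639] v [-0.0027  0.0011 -0.0004 -0.008  -0.0154] med res 0.0008249821721158338 tilt 29.122113807907265 az -127.65533346364136
top 815 rim [0.5553 0.0592 0.0873] ax [-0.3149 -0.4144  0.8539] foot [0.5276 0.0227 0.1625] v [ 0.0014 -0.0013 -0.0015 -0.0124  0.0237] med res 0.0007494345136571823 tilt 31.364776922786653 az -127.22982749633195
nominal rim [0.5552 0.0569 0.088 ] ax [-0.3119 -0.3908  0.866 ] foot [0.5278 0.0225 0.1642]
```

Emit:
{"name": "servo_tool", "arguments": {"moves": [[[0,6,0],[0,0,0],100],[[0,8,0],[0,0,0],100],[[0,8,0],[0,0,0],100],[[0,8,0],[0,0,0],100],[[0,0,0],[0,0,0],100],[[0,0,0],[0,0,0],100]]}}

```text
time: 13.25
ee_pos: [0.4546, -0.0748, 0.336]
tcp_rot: [-180.0, -29.8, 52.1]
wrist_force: [-0.3, 0.2, 1.6]
opening: 0.0853
grasp_force: 0.0
```

```bash
cat > g.py <<'E'
from h import *
np.set_printoptions(precision=4,suppress=True)
ax=np.array([-.308,-.394,.866]); ax/=np.linalg.norm(ax); rim=np.array([.556,.0569,.0875])
y=np.cross(ax,[0,0,1]); y/=np.linalg.norm(y)   # tangential
T=Rn.from_matrix(np.c_[np.cross(y,-ax),y,-ax])
if __name__=="__main__":
    R=Rn.from_euler("xyz",get_obs()["tcp_rot"],degrees=True)
    if (R.inv()*T).magnitude()>1.6: T=T*Rn.from_euler("z",180,degrees=True)
    delta(rim+.145*ax,T); delta(rim+.065*ax,T)
E
python3 g.py
```

```text
t 13.25 pos [ 0.4546 -0.0748  0.336 ] rpy [-179.9874  -29.83     52.112 ] q [-26.9 -13.6   0.2  97.5  29.2 102.6]
rotvec tool [-0.0762  0.1757  0.1106] shift tool [ 0.0201 -0.001   0.1532]
F [-0.2982  0.1971  1.6223] open 0.08534412919960577
t 13.25 pos [ 0.4546 -0.0748  0.336 ] rpy [-179.9874  -29.83     52.112 ] q [-26.9 -13.6   0.2  97.5  29.2 102.6]
rotvec tool [-0.0762  0.1757  0.1106] shift tool [ 0.0204 -0.0009  0.2332]
F [-0.2982  0.1971  1.6223] open 0.08534412919960577
```

Emit:
{"name": "servo_tool", "arguments": {"moves": [[[0,0,0],[0.02,-0.001,0.02],100],[[0,0,0],[0,0,0.035],100],[[0,0,0],[0,0,0.035],100],[[0,0,0],[0,0,0.035],100],[[0,0,0],[0,0,0.028],100],[[0,0,0],[0,0,0.01],100],[[0,0,0],[0,0,0.02],100],[[0,0,0],[0,0,0.02],100],[[0,0,0],[0,0,0.015],100],[[0,0,0],[0,0,0.005],100],[[0,0,0],[0,0,0],100],[[0,0,0],[0,0,0],100]]}}

```text
time: 14.45
ee_pos: [0.5336, 0.0283, 0.1542]
tcp_rot: [179.9, -30.0, 52.3]
wrist_force: [-0.4, 0.3, -0.0]
opening: 0.0858
grasp_force: 0.0
```

Run:
```python
import g; from h import *
g.delta(g.rim+.065*g.ax,g.T)
p,d=camera("side"); cv2.imwrite("pics/s3.png",cv2.resize(p[150:300,210:410,::-1],(800,600),interpolation=cv2.INTER_CUBIC))
```

```text
t 14.45 pos [0.5336 0.0283 0.1542] rpy [179.9179 -30.0041  52.2951] q [-10.7 -14.1 -21.   68.3  26.4 120.5]
rotvec tool [  -0.0021   -0.115  -179.7308] shift tool [-0.0019  0.0001  0.0109]
F [-0.3518  0.286  -0.0015] open 0.08582290871374147
```

View pics/s3.png

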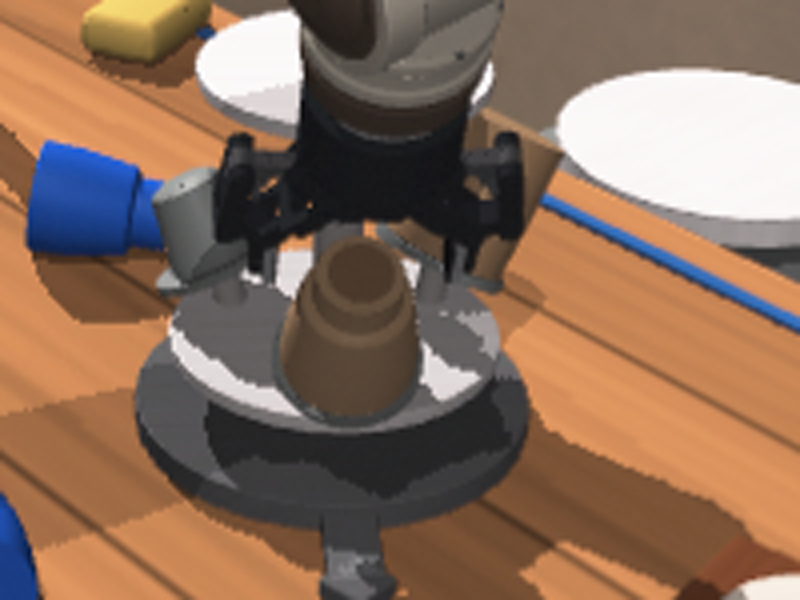

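The tips at (250,260) and (455,270) straddle the foot at (360,265) and are level with its end. The pose is still 11 mm short along the axis, so I'll advance and close gently.

Emit:
{"name": "servo_tool", "arguments": {"moves": [[[0,0,0],[-0.002,0,0.006],100],[[0,0,0],[0,0,0.005],100],[[0,0,0],[0,0,0],100],[[0,0,0],[0,0,0],75],[[0,0,0],[0,0,0],65],[[0,0,0],[0,0,0],60],[[0,0,0],[0,0,0],40],[[0,0,0],[0,0,0],30],[[0,0,0],[0,0,0],30],[[0,0,0],[0,0,0],30]], "force": 30}}

```text
time: 15.5
ee_pos: [0.5355, 0.0314, 0.1427]
tcp_rot: [180.0, -30.0, 52.2]
wrist_force: [-2.0, -1.6, 3.4]
opening: 0.0449
grasp_force: 31.5
```

Run:
```python
import g; from h import *
g.delta(g.rim+.065*g.ax,g.T); print(get_obs()["grasp_force"])
```

```text
t 15.5 pos [0.5355 0.0314 0.1427] rpy [179.9786 -30.0112  52.2486] q [-10.3 -13.8 -22.1  66.8  26.3 121. ]
rotvec tool [   0.0087   -0.1738 -179.7711] shift tool [ 0.0007  0.0004 -0.0008]
F [-1.9835 -1.5702  3.3506] open 0.04490153177635474
31.496266722679138
```

Emit:
{"name": "servo_tool", "arguments": {"moves": [[[0,0,0],[0,0,0],30],[[0,0,0],[0,0,0],30],[[0,0,0],[0,0,-0.005],30],[[0,0,0],[0,0,-0.005],30],[[0,0,0],[0,0,-0.008],30],[[0,0,0],[0,0,-0.01],30],[[0,0,0],[0,0,-0.01],30]], "force": 45}}

```text
time: 16.2
ee_pos: [0.5236, 0.016, 0.1762]
tcp_rot: [180.0, -30.0, 52.2]
wrist_force: [-0.0, -0.8, -2.1]
opening: 0.0448
grasp_force: 46.2
```

Emit:
{"name": "servo_tool", "arguments": {"moves": [[[0,0,0],[0,0,-0.012],30],[[0,0,0],[0,0,-0.015],30],[[0,0,0],[0,0,-0.015],30],[[0,0,0],[0,0,-0.015],30],[[0,0,0],[0,0,-0.02],30],[[0,0,0],[0,0,-0.02],30],[[0,0,0],[0,0,-0.01],30],[[0,0,0],[0,0,0],30]]}}

```text
time: 17.0
ee_pos: [0.4913, -0.0267, 0.2696]
tcp_rot: [179.9, -30.0, 52.3]
wrist_force: [1.1, 0.3, -2.6]
opening: 0.0449
grasp_force: 46.3
```

Run:
```python
import g; from h import *
s=get_obs(); print(s["time"],s["ee_pos"],s["tcp_rot"],s["wrist_force"],s["opening"],s["grasp_force"])
for c in("side","top"):
    p,d=camera(c); np.savez(f"/tmp/{c}4.npz",p=p,d=d); print(c,measure(d,c)["bar"])
    if c=="side": cv2.imwrite("pics/s4.png",cv2.resize(p[120:300,190:430,::-1],(800,600),interpolation=cv2.INTER_CUBIC))
```

```text
17.0 [ 0.4913 -0.0267  0.2696] [179.8522 -30.0436  52.2534] [ 1.121   0.3295 -2.6365] 0.044937558119222815 46.309075355529785
side ((0.0, 0.0), (0.0, 0.0), 0.0)
top ((600.9170532226562, 116.2746353149414), (97.99685668945312, 16.958145141601562), 50.873043060302734)
  return _methods._mean(a, axis=axis, dtype=dtype,
  ret = ret.dtype.type(ret / rcount)
```

View pics/s4.png

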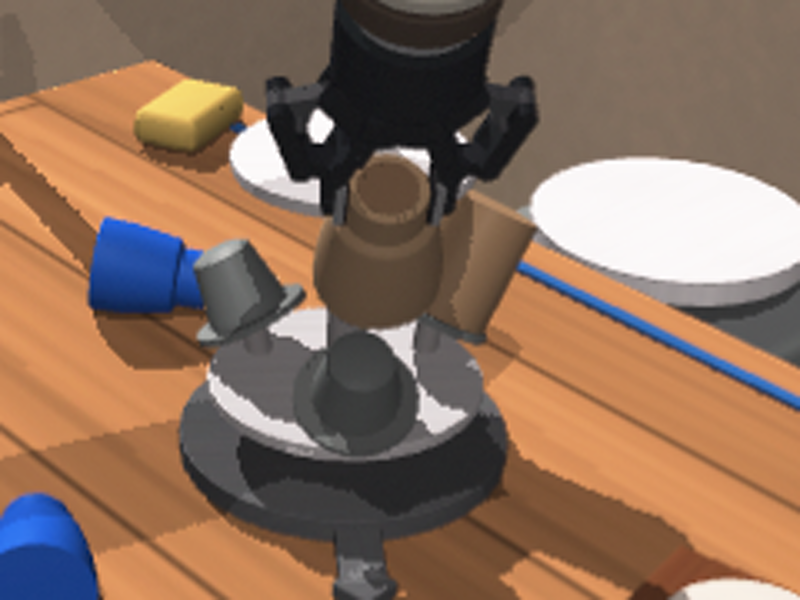

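The cup is off its cone and held, at (375,240). The cone, at (355,390), stays over the tongue with the bar angle unchanged, and the beaker is in place at (485,265). Next I'll tilt the cup upright and carry it to the bat.

Emit:
{"name": "servo_tool", "arguments": {"moves": [[[0,0,0],[0,0,-0.02],30],[[0,-3,0],[0,0,-0.01],30],[[0,-6,0],[0,0,0],30],[[0,-6,0],[0,0,0],30],[[0,-6,0],[0,0,0],30],[[0,-6,0],[0,0,0],30],[[0,-3,0],[0,0,0],30],[[0,0,0],[0,0,0],30],[[0,0,0],[0,0,0],30]]}}

```text
time: 18.0
ee_pos: [0.4821, -0.0372, 0.2931]
tcp_rot: [-179.9, -0.1, 52.3]
wrist_force: [0.3, -0.0, -1.7]
opening: 0.0443
grasp_force: 46.8
```

```bash
cat > k.py <<'E'
import g; from h import *
g.delta([.617,-.2195,.150],Rn.from_euler("xyz",[180,0,52.2],degrees=True)); print(get_obs()["grasp_force"])
E
python3 k.py
```

```text
t 18.0 pos [ 0.4821 -0.0372  0.2931] rpy [-179.921    -0.0541   52.2966] q [ -4.5  -2.2   9.7 102.    0.1 123.2]
rotvec tool [-0.079  -0.0541  0.0966] shift tool [-0.0619  0.2185  0.1427]
F [ 0.2791 -0.0326 -1.7483] open 0.04431767598312606
46.82539522647858
```

Emit:
{"name": "servo_tool", "arguments": {"moves": [[[0,0,0],[-0.003,0.01,0],30],[[0,0,0],[-0.007,0.025,0],30],[[0,0,0],[-0.009,0.03,0],30],[[0,0,0],[-0.009,0.03,0],30],[[0,0,0],[-0.009,0.03,0],30],[[0,0,0],[-0.009,0.03,0],30],[[0,0,0],[-0.007,0.028,0.01],30],[[0,0,0],[-0.006,0.023,0.02],30],[[0,0,0],[-0.003,0.012,0.03],30],[[0,0,0],[0,0,0.03],30],[[0,0,0],[0,0,0.02],30],[[0,0,0],[0,0,0],30]]}}

```text
time: 19.2
ee_pos: [0.6147, -0.2213, 0.1805]
tcp_rot: [-179.7, 0.1, 52.1]
wrist_force: [-0.5, -0.7, -1.9]
opening: 0.0443
grasp_force: 47.1
```

Run:
```python
import k; from h import *
for c in("side","top"):
    p,d=camera(c); W=cloud(d,c); cv2.imwrite(f"pics/{c}5.png",cv2.resize(p[190:400,300:560,::-1] if c=="side" else p[110:310,300:500,::-1],(600,485) if c=="side" else (500,500)))
    for n in("cup","bat"):
        for r in mark_of(n,c)[:3]: print(c,n,round(r["score"],2),world(r["xyz"],c))
    s=get_obs(); T=s["ee_pos"]
    m=(d>0)&(np.hypot(W[...,0]-T[0],W[...,1]-T[1])<.05)&(W[...,2]<T[2]-.005)&(W[...,2]>.045)
    Q=W[m]
    if len(Q)>50:
        for lo in(0,.02,.04):
            q=Q[(Q[:,2]>Q[:,2].min()+lo)&(Q[:,2]<Q[:,2].min()+lo+.015)]; print("slice",lo,len(q),q.min(0),q.max(0))
a=cv2.imread("pics/side5.png"); cv2.imwrite("pics/s5.png",a)
```

```text
t 19.2 pos [ 0.6147 -0.2213  0.1805] rpy [-179.7296    0.0503   52.1467] q [-19.8  19.2  21.1  92.1   0.  108. ]
rotvec tool [-0.2705  0.0502 -0.0534] shift tool [0.0029 0.0008 0.0305]
F [-0.4989 -0.6931 -1.9409] open 0.044286036878398896
47.085217237472534
side cup 0.89 [ 0.6152 -0.2233  0.1154]
side cup 0.72 [0.5932 0.394  0.0346]
side cup 0.62 [0.3198 0.07   0.0346]
side bat 0.92 [ 0.6165 -0.2217  0.0221]
side bat 0.42 [ 0.3934 -0.2617  0.0237]
slice 0 257 [ 0.576  -0.2597  0.1157] [ 0.6336 -0.1889  0.1305]
slice 0.02 306 [ 0.5775 -0.2592  0.1356] [ 0.6283 -0.1905  0.1505]
slice 0.04 297 [ 0.5799 -0.2562  0.1555] [ 0.6277 -0.1935  0.1705]
top cup 0.92 [ 0.6141 -0.2192  0.1213]
top cup 0.68 [0.5879 0.3962 0.0394]
top cup 0.65 [0.317  0.0676 0.0358]
top bat 0.67 [ 0.6172 -0.2198  0.0183]
slice 0 61 [ 0.5801 -0.2388  0.1203] [ 0.6335 -0.1837  0.1342]
slice 0.02 87 [ 0.5808 -0.2394  0.1393] [ 0.6424 -0.1841  0.1542]
slice 0.04 76 [ 0.5841 -0.2376  0.1593] [ 0.6456 -0.1857  0.173 ]
```

View pics/s5.png

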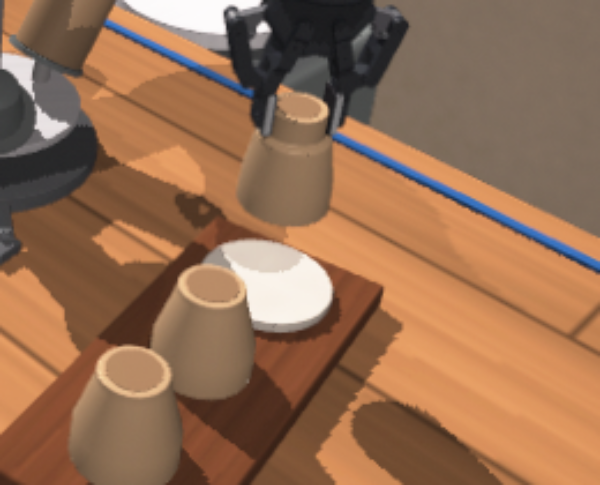

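The cup hangs upright at (288,165), above the bat at (270,285), with its rim about 83 mm over the bat. I'll lower it and slow down for contact.

Emit:
{"name": "servo_tool", "arguments": {"moves": [[[0.2,0,0],[0.002,0.001,0.01],30],[[0,0,0],[0,0,0.018],30],[[0,0,0],[0,0,0.018],30],[[0,0,0],[0,0,0.015],30],[[0,0,0],[0,0,0.01],30],[[0,0,0],[0,0,0.004],30],[[0,0,0],[0,0,0.001],30],[[0,0,0],[0,0,0],30],[[0,0,0],[0,0,0],30]]}}

```text
time: 20.4
ee_pos: [0.6185, -0.2193, 0.1089]
tcp_rot: [-179.9, -0.0, 52.2]
wrist_force: [-0.9, -0.0, -1.9]
opening: 0.0447
grasp_force: 47.1
```

Emit:
{"name": "servo_tool", "arguments": {"moves": [[[0,0,0],[0,0,0.002],30],[[0,0,0],[0,0,0],30],[[0,0,0],[0,0,0],30]]}}

```text
time: 20.7
ee_pos: [0.6181, -0.2192, 0.1061]
tcp_rot: [-179.8, -0.0, 52.2]
wrist_force: [-0.2, -0.1, -1.5]
opening: 0.0447
grasp_force: 47.1
```

Emit:
{"name": "servo_tool", "arguments": {"moves": [[[0,0,0],[0,0,0.002],30],[[0,0,0],[0,0,0.002],30],[[0,0,0],[0,0,0.002],30],[[0,0,0],[0,0,0.001],30],[[0,0,0],[0,0,0],30],[[0,0,0],[0,0,0],30]]}}

```text
time: 21.3
ee_pos: [0.6181, -0.2192, 0.099]
tcp_rot: [-179.8, 0.0, 52.2]
wrist_force: [0.4, 0.2, -2.1]
opening: 0.0446
grasp_force: 47.1
```

Emit:
{"name": "servo_tool", "arguments": {"moves": [[[0,0,0],[0,0,0.001],30],[[0,0,0],[0,0,0],30],[[0,0,0],[0,0,0],30]]}}

```text
time: 21.6
ee_pos: [0.6181, -0.2192, 0.098]
tcp_rot: [-179.8, -0.0, 52.2]
wrist_force: [0.1, 0.0, -2.9]
opening: 0.0446
grasp_force: 47.1
```

Emit:
{"name": "servo_tool", "arguments": {"moves": [[[0,0,0],[0,0,0.001],30],[[0,0,0],[0,0,0],30],[[0,0,0],[0,0,0],30]]}}

```text
time: 21.9
ee_pos: [0.618, -0.2191, 0.0969]
tcp_rot: [-179.8, 0.0, 52.2]
wrist_force: [-1.2, 0.2, -2.3]
opening: 0.0443
grasp_force: 47.1
```

Emit:
{"name": "servo_tool", "arguments": {"moves": [[[0,0,0],[0,0,0.001],30],[[0,0,0],[0,0,0],30],[[0,0,0],[0,0,0],30]]}}

```text
time: 22.2
ee_pos: [0.6182, -0.2192, 0.0963]
tcp_rot: [-179.8, -0.0, 52.2]
wrist_force: [-0.0, 0.5, -0.1]
opening: 0.0446
grasp_force: 47.5
```

Emit:
{"name": "servo_tool", "arguments": {"moves": [[[0,0,0],[0,0,0.0005],30],[[0,0,0],[0,0,0],30],[[0,0,0],[0,0,0],30]]}}

```text
time: 22.5
ee_pos: [0.6183, -0.2192, 0.0961]
tcp_rot: [-179.8, -0.0, 52.2]
wrist_force: [-0.1, 1.0, 4.9]
opening: 0.0448
grasp_force: 47.7
```

The bat is taking the load now. I'll press slightly to seat the cup flat, open slowly, and back straight up.

Emit:
{"name": "servo_tool", "arguments": {"moves": [[[0,0,0],[0,0,0.0005],30],[[0,0,0],[0,0,0],30],[[0,0,0],[0,0,0],52],[[0,0,0],[0,0,0],58],[[0,0,0],[0,0,0],64],[[0,0,0],[0,0,0],70],[[0,0,0],[0,0,0],80],[[0,0,0],[0,0,0],90],[[0,0,0],[0,0,0],90]]}}

```text
time: 23.4
ee_pos: [0.618, -0.2192, 0.0949]
tcp_rot: [-179.8, 0.0, 52.2]
wrist_force: [0.2, 0.3, -0.3]
opening: 0.0768
grasp_force: 0.0
```

Emit:
{"name": "servo_tool", "arguments": {"moves": [[[0,0,0],[0,0,-0.005],90],[[0,0,0],[0,0,-0.01],90],[[0,0,0],[0,0,-0.02],90],[[0,0,0],[0,0,-0.03],90],[[0,0,0],[0,0,-0.04],90],[[0,0,0],[0,0,-0.04],90],[[0,0,0],[0,0,-0.04],90],[[0,0,0],[0,0,0],90]]}}

```text
time: 24.2
ee_pos: [0.6195, -0.2198, 0.2877]
tcp_rot: [179.7, -0.2, 52.2]
wrist_force: [0.3, 0.1, 0.6]
opening: 0.0767
grasp_force: 0.0
```

Run:
```python
from h import *
np.set_printoptions(precision=4,suppress=True)
s=get_obs(); print(s["time"],s["ee_pos"],s["wrist_force"],s["opening"])
for c in("side","top"):
    p,d=camera(c); cv2.imwrite(f"pics/{c}6.png",cv2.resize(p[:,:,::-1],(800,600)))
    for n in("cup","bat","beaker","seat_a"):
        for r in mark_of(n,c)[:2]: print(c,n,round(r["score"],2),world(r["xyz"],c))
    try: print(measure(d,c)["bar"])
    except Exception as e: print(e)
```

```text
24.2 [ 0.6195 -0.2198  0.2877] [0.3464 0.1018 0.5653] 0.07672976634748126
side cup 0.94 [ 0.6217 -0.2205  0.031 ]
side cup 0.9 [0.5921 0.3937 0.0375]
side bat 0.93 [ 0.6145 -0.2188  0.0211]
side beaker 0.94 [0.6754 0.1049 0.0889]
side seat_a 0.95 [0.5601 0.0576 0.0865]
side seat_a 0.61 [0.6777 0.1079 0.0895]
((601.3854370117188, 112.8052749633789), (103.16194915771484, 15.973397254943848), 52.29423904418945)
top cup 0.91 [ 0.6197 -0.2151  0.0323]
top cup 0.69 [0.5882 0.3924 0.0371]
top bat 0.55 [ 0.619  -0.2168  0.0185]
top beaker 0.39 [ 0.6164 -0.2155  0.029 ]
top seat_a 0.75 [0.5521 0.0569 0.0861]
((601.0086669921875, 116.39681243896484), (98.34880065917969, 17.19032096862793), 50.93613052368164)
```

View pics/side6.png

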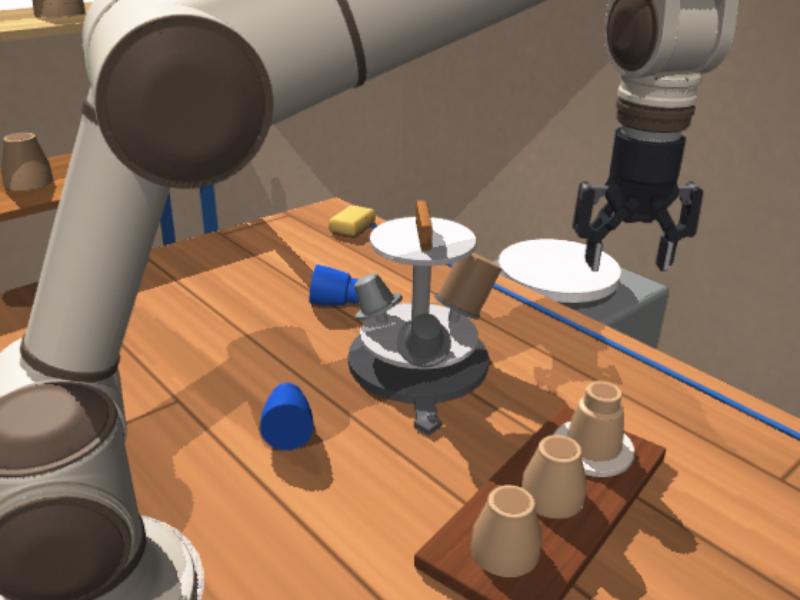

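The cup at (600,420) stands flat, foot up, on the bat. The empty cone at (425,338) is over the tongue at (428,415). The beaker is on its cone at (470,285), and the two row cups at (555,475) and (505,530) haven't moved.

```bash
python3 -c "
from workcell import *
print(job_done())"
```

```text
the job is handed in; nothing more can be done
None
```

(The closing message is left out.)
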